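# Empty the drop-bottom bracket hopper and bolt it shut

## Task

Empty the yellow drop-bottom hopper into the blue tray beneath it: draw the slide bolt, swing the trap door fully open with its red lever so that both aluminium brackets drop into the tray, then swing the trap door fully shut and push the bolt fully home again. Do not touch the brackets, and leave the other things on the table where they are.

Things in the scene. Friction and masses are not known exactly. Their poses are not given: they have to be found in the camera images.
- stand: Fixed stand of the hopper: yellow open-topped box, outside 182 (x) by 112 (y) mm, walls 6 thick, z 180 to 265, on four posts up to z 265, over a blue tray. Two dark lugs on its +y side (y to 121, z to 269) at x -70 and 16 carry the bolt. Origin on the table below the hopper's middle, z up, hinge on the +y side, -x towards the robot within 0.25 rad. All directions in these notes are the stand's.
- hinge (a point): A point on the trap door's hinge axis, which runs along x: y 64, z 174 from the stand's origin.
- trap (a joint): Trap door angle (rad): 0 shut (level, closing the hopper's bottom), 1.2 fully open. It turns about +x: the free edge (at -y, 120 mm from the hinge) swings down, the lever above the hinge swings to -y. Stiff hinge (0.6 N m): the door stays where it is left, even loaded; up to about 8 N at the handle moves it.
- handle (a point): Grip point on the lever's red round bar (18 mm diameter, along x from x -203 to -125), on its axis at x -167, 125 from the hinge axis; it turns with the door. Shut: lever leans 0.6 rad from upright, point 71 in +y and 103 above the hinge axis. Fully open: 71 in -y, 103 above. The lever's arm lies at x -130 to -120.
- bolt (a joint): Slide bolt travel (m): 0 fully home (tip crosses the lever arm's -y side and locks the shut door, 2.5 mm play), 0.040 fully drawn, to +x; the lever is free above 0.015. Friction 3 N, stays where it is left. At the start it is home to within 5 mm. It goes home only with the door shut, else the arm is in its way.
- knob (a point): The grip point of the bolt's upright black knob, a cylinder 22 in diameter and 45 tall; this point lies on its axis, 301 above the table, 22 below the knob's top. It moves with the bolt. With the bolt home it is at x -45, y 97.5 from the stand's origin.
- tray (a point): Middle of the floor of the blue catch tray, which is fixed to the stand: inside 164 (x) by 292 (y) mm, walls 4 thick, rim 45 above the table; 50 in -y of the stand's origin. Axes as the stand's.
- bracket_a: Aluminium angle bracket, 70 long (y), 46 wide, 42 high, 6 thick, about 130 g, lying in the hopper on the trap door. Origin under the middle of its base.
- bracket_b: The second, equal bracket.
- mallet: Bystander, to be left alone: hammer with a wooden or plastic handle lying flat, in mm. Origin on its underside.
- spanner: Bystander, to be left alone: steel open-ended wrench lying flat, in mm. Origin on its underside.
- fixture_block: Bystander, to be left alone: steel block 60 x 60 x 50 high, in mm. Origin on its underside.
- spray: Bystander, to be left alone: upright can, 54 diameter, 170 tall, blue label, red cap, in mm. Origin on its underside.
- profile_offcut: Bystander, to be left alone: aluminium bar 160 x 40 x 40, in mm. Origin on its underside.
- mug: Bystander, to be left alone: white mug, 80 diameter, 90 tall, in mm. Origin on its underside.
- spare_bracket: Bystander, to be left alone: steel angle 90 long, 46 wide, 42 high, lying on the table, in mm. Origin on its underside.
There are look-alikes about, which are no part of the job. What is shaped like the bracket_b but purple is not meant.

How it is judged:
By the outcome, as a careful person would: the job done as asked, in the order asked, and still so for the second after the job is handed in, with the robot touching nothing.
It also fails if it takes over 54 s, if anything falls off the work surface, if the arm or the gripper's body presses on something with over 40 N, if the wrist force passes 120 N, or if a joint passes its speed limit or range.

## Robot

A 6-joint arm with a two-finger parallel gripper is mounted at the origin on the work surface. World frame = base frame: x ahead of the robot, y to its left, z up, the work surface at z = 0. Lengths are in m, angles in rad, forces in N, time in s.
With the tool pointing down it reaches from about 0.275 to 0.725 m from the base axis. Payload 5.6 kg.
Tool frame: the origin (TCP) lies on the centre line of the jaws, within the pads' length; the fingertips stand nose_length ahead of it and the grasp point (between the pads) lies 5 mm behind it (nose_length is the distance from the TCP to the fingertips, in m); z points along the fingers, y is the line along which they close (so a half turn about z gives the same grasp; the last joint's range is limited). The gripper opens to 85 mm and grips with 20 to 120 N. Pads are 22 mm wide; open, the fingers measure 114 mm over their backs; the gripper's body (76 mm by 85 mm) begins 54 mm behind the grasp point. The pads swing forward as they close: fully open they stand 13 mm farther back than shut.
Start: joints at [-0.873, 0.255, 0.108, 0, -1.424, -0.285], TCP at [0.221, -0.504, 0.245] pointing down, gripper open.
Joint ranges: [-2.95, 2.95], [-1.21, 1.97], [-1.09, 1.5], [-2.87, 1.71], [-2.94, -0.07], [-3.05, 3.05]. Speed limits (rad/s): [2.57, 2.57, 3.14, 3.14, 3.14, 3.14].

## Interface

Orientations are given as a rotation vector (axis times angle).
In Python, from rig import * gives the robot as it stands.
- The arm moves only by the tool step_arm, never from a script. Its argument "commands" is a list of rows, each an object of numbers: "x", "y", "z": the shift along the world's x, y, z in m; "wx", "wy", "wz": the turn, a rotation vector about the world's x, y, z in rad; "gripper": the opening, from 0 (shut) to 1 (fully open). A call has exactly 8 rows; each row shifts and turns the commanded pose from where the row before left it; what a row does not reach is not made up. A row lasts 1/10 s, in which the tool goes at most 50 mm and 8.59 degrees, less where a joint would pass 70% of its speed; a pose out of reach is approached as far as the arm can. A call with a gripper value outside its range is refused whole. The fingers move at their own pace and stop on an object; "squeeze" is the grip in N (left out, the last holds). Time passes only in rows, so rows that do not move let the fingers close, or fill a call up. It gives the time, the measured TCP pose, the force, the opening and the grip force at its end, in the units of the state.
- get_state(): the state, without advancing time (a new reading comes with each control period).
- capture(name): name is "scene" or "side" or "wrist"; returns (picture, depth): 420x560x3 uint8, red, green, blue; 420x560 float32, m along the optical axis (not along the pixel's ray), 0 where there is no reading.
- get_calibration(name): a dict with "fx", "fy", "cx", "cy" (pixels), "world_from_camera" (4x4, takes a point from camera to world coordinates); the wrist camera has in their place "T_tool_cam" (4x4, takes a point from camera to tool coordinates, whose origin is the TCP and whose axes are the flange's). Camera axes: x right, y down, z forward; pixel columns grow to the right and rows downward; lengths in m; the calibration is good to about 2 mm. A picture is of the moment at which its call begins: read the wrist's pose just before it. get_calibration takes no time and is no camera call.
- close_job(): hands the job in; it is judged then, once.
The state is a dict: "t": time; "qpos": joint angles; "qvel": joint speeds; "tau": joint torques, N m; "tcp_pos": TCP position; "orientation": TCP orientation; "contact_force": force on the tool from outside, world axes, zero at the start; "ft_torque": the same for the moment, N m; "opening": finger opening in m; "finger_force": force on a finger pad.
Only numpy, scipy, OpenCV 4.12 (cv2) and the standard library are available. Lean on these libraries where they do the work, as an engineer would, in place of code of your own. Each camera call takes 0.05 s, during which the arm holds its last target. There are 200 camera calls.

## Working session

There is one attempt and no reset: what is moved stays moved. The work goes in short steps, Python scripts to look and compute and a tool call to move; the robot and the scene stay as the last step left them, time stands still between calls to the robot, and variables do not carry over. Pictures are saved under pics/ and viewed, at most 10 in all, crops included, and the job is handed in when it is done.

Besides the shell and the picture viewer there is one more tool, called after "Request:" as a command line: name --argument value ..., lists and objects as JSON in quotes. step_arm: Moves the arm, as the interface text tells. Its arguments: {"type":"object","properties":{"commands":{"type":"array","items":{"type":"object","properties":{"x":{"type":"number"},"y":{"type":"number"},"z":{"type":"number"},"wx":{"type":"number"},"wy":{"type":"number"},"wz":{"type":"number"},"gripper":{"type":"number"}}}},"squeeze":{"type":"number"}},"required":["commands"]}

```bash
mkdir -p pics; ls; cat > h.py <<'E'
from rig import *
import numpy as np, cv2
def cloud(name):
    s=get_state(); im,d=capture(name); c=get_calibration(name)
    v,u=np.mgrid[:420,:560]
    P=np.stack([(u-c['cx'])/c['fx']*d,(v-c['cy'])/c['fy']*d,d],-1)
    if name=='wrist':
        T=np.eye(4);T[:3,:3]=cv2.Rodrigues(np.array(s['orientation'],float))[0];T[:3,3]=s['tcp_pos'];T=T@c['T_tool_cam']
    else: T=np.array(c['world_from_camera'])
    W=P@T[:3,:3].T+T[:3,3]; W[d==0]=np.nan
    return im,d,W,T
def save(n,im): cv2.imwrite(f'pics/{n}.png',im[:,:,::-1])
E
python3 - <<'E'
from h import *
a={}
for n in ('scene','side'):
    im,d,W,T=cloud(n); save(n,im); np.savez(f'{n}.npz',im=im,d=d,W=W,T=T); print(n,T.round(3).tolist())
s=get_state();print(s)
E
```

```text
pics
scene [[0.029, 0.741, -0.671, 1.368], [0.999, -0.011, 0.032, 0.023], [0.016, -0.671, -0.741, 1.04], [0.0, 0.0, 0.0, 1.0]]
side [[0.836, -0.306, 0.455, -0.032], [-0.548, -0.498, 0.672, -0.814], [0.021, -0.811, -0.584, 0.977], [0.0, 0.0, 0.0, 1.0]]
{'t': 0.1, 'qpos': array([-8.73409865e-01,  2.55717915e-01,  1.07134334e-01, -4.06703708e-04,
       -1.42391035e+00, -2.84595663e-01]), 'qvel': array([-0.00024986, -0.00275069,  0.00325476,  0.00210885, -0.00036862,
       -0.0001068 ]), 'tau': array([-4.01342550e-03, -3.87601948e+01,  2.38474631e+01,  5.37794441e+00,
       -3.76914802e-03, -4.04391051e-05]), 'tcp_pos': array([ 0.22051868, -0.50340129,  0.24447286]), 'orientation': array([ 6.43632866e-01, -3.07449737e+00, -2.64913327e-03]), 'contact_force': array([ 0.73005881, -0.26139228,  0.18628298]), 'ft_torque': array([-0.02215492, -0.03572239,  0.01697257]), 'finger_force': 0.0, 'opening': 0.08555834794154785}
```

View pics/scene.png

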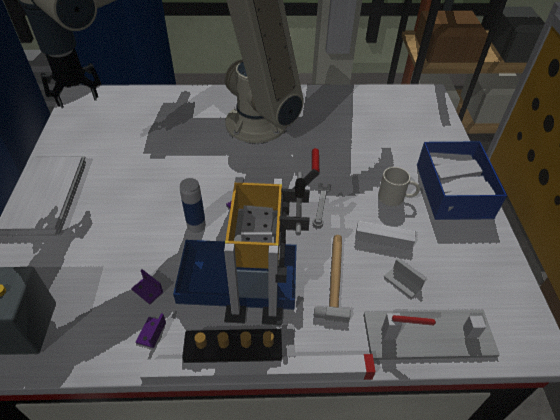

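View pics/side.png

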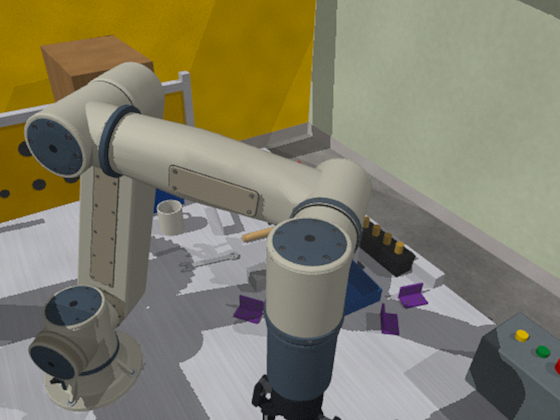

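The scene view shows the hopper at about (255,215), the red lever at (315,160) and the bolt knob near (300,190). In the side view the arm hides the hopper. I'll measure the hopper from the scene view.

```bash
python3 - <<'E'
import numpy as np,cv2
z=np.load('scene.npz');im,W=z['im'],z['W']
hsv=cv2.cvtColor(im,cv2.COLOR_RGB2HSV)
v,u=np.mgrid[:420,:560]
R=(u>220)&(u<340)&(v>140)&(v<330)
X=W
red=R&((hsv[...,0]<6)|(hsv[...,0]>174))&(hsv[...,1]>140)
p=X[red];print('red',p.shape,np.nanmedian(p,0),np.nanmin(p,0),np.nanmax(p,0))
yl=R&(hsv[...,0]>15)&(hsv[...,0]<30)&(hsv[...,1]>120)
p=X[yl];print('yel',p.shape,np.nanmin(p,0),np.nanmax(p,0))
top=yl&(X[...,2]>.258)&(X[...,2]<.272)
p=X[top];print(len(p),cv2.minAreaRect((p[:,:2]*1000).astype(np.float32)))
hi=R&(u>275)&(X[...,2]>.272)&(X[...,2]<.34)&(hsv[...,2]<90)&~red
p=X[hi];print('knob',len(p),np.nanmedian(p,0),np.nanmin(p,0),np.nanmax(p,0))
c=im[140:330,170:340];cv2.imwrite('pics/crop.png',cv2.resize(c,None,fx=3.1,fy=3.1,interpolation=cv2.INTER_CUBIC)[:,:,::-1])
E
```

```text
red (146, 3) [0.51728404 0.14888844 0.28282567] [0.47647771 0.13924729 0.27640602] [0.55531161 0.15897207 0.28748598]
yel (2428, 3) [ 0.30831167 -0.08564888 -0.00293457] [0.76481423 0.06447422 0.26796648]
662 ((669.7678833007812, 3.1388816833496094), (113.23580932617188, 186.87094116210938), 85.95175170898438)
knob 226 [0.63799988 0.10504624 0.3024127 ] [0.54962104 0.09267841 0.27207196] [0.6451878  0.15593482 0.32758667]
```

View pics/crop.png

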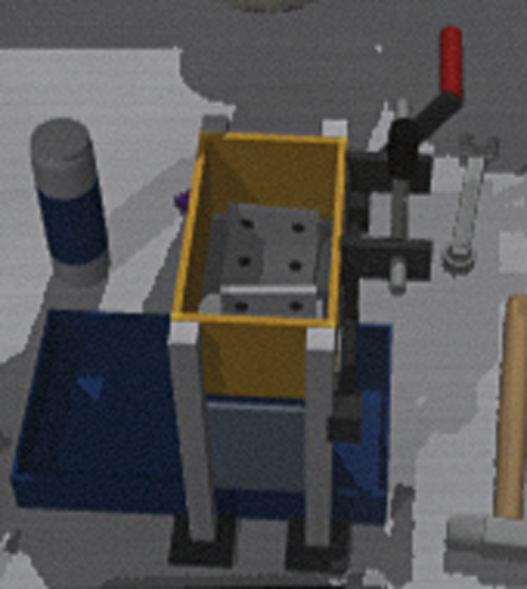

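The stand is at about (0.670, 0.003) with yaw of about -0.07 rad. The red bar and the knob both fit that pose. I'll raise the tool and go over the hopper for close wrist views.

Request:
step_arm --commands '[{"z": 0.05,"wz": 0.08},{"z": 0.05,"wz": 0.08},{"z": 0.05,"wz": 0.08},{"x": 0.025,"y": 0.039,"wz": 0.08},{"x": 0.025,"y": 0.039,"wz": 0.08},{"x": 0.025,"y": 0.039,"wz": 0.08},{"x": 0.025,"y": 0.039,"wz": 0.08},{"x": 0.025,"y": 0.039,"wz": 0.08}]'

```text
invalid input at $.commands[0]: expected keys x, y, z, wx, wy, wz, gripper
```

Request:
step_arm --commands '[{"x": 0.025,"y": 0.039,"wz": 0.08},{"x": 0.025,"y": 0.039,"wz": 0.08},{"x": 0.025,"y": 0.039,"wz": 0.08},{"x": 0.025,"y": 0.039,"wz": 0.08},{"x": 0.025,"y": 0.039,"wz": 0.08},{"x": 0.025,"y": 0.039,"wz": 0.049},{"x": 0.025,"y": 0.039},{}]'

```text
invalid input at $.commands[0]: expected keys x, y, z, wx, wy, wz, gripper
```

```bash
python3 - <<'E'
from h import *
import rig
print([n for n in dir(rig) if not n.startswith('_')], getattr(rig,'nose_length',None))
im,d,W,T=cloud('wrist'); save('w1',im); np.savez('w1.npz',im=im,d=d,W=W,T=T)
s=get_state();print(s['t'],s['tcp_pos'],s['orientation'],s['qpos'],s['contact_force'])
c=get_calibration('wrist');print(c)
E
```

```text
['Unreachable', 'capture', 'close_job', 'get_calibration', 'get_state', 'nose_length'] 0.014
0.15 [ 0.22052467 -0.50347851  0.24461509] [ 6.43686548e-01 -3.07455809e+00 -2.14576382e-03] [-8.73436168e-01  2.55595462e-01  1.07295654e-01 -3.16311201e-04
 -1.42387844e+00 -2.84557171e-01] [ 0.86505595  0.77017989 -0.3589589 ]
{'fx': 347.40676599580706, 'fy': 347.40676599580706, 'cx': 275.905564612134, 'cy': 209.7950782796296, 'T_tool_cam': array([[-2.56451397e-04, -9.65403914e-01, -2.60758926e-01,
         6.70866565e-02],
       [ 9.99999949e-01, -1.97710198e-04, -2.51501205e-04,
        -8.74140590e-04],
       [ 1.91245548e-04, -2.60758977e-01,  9.65403915e-01,
        -1.28665881e-01],
       [ 0.00000000e+00,  0.00000000e+00,  0.00000000e+00,
         1.00000000e+00]])}
```

View pics/w1.png

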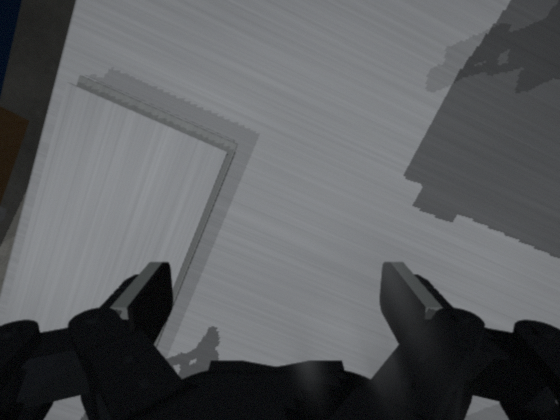

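The wrist picture shows only bare table and the jaws, because the moves were refused. Every row needs all the keys.

Request:
step_arm --commands '[{"x": 0,"y": 0,"z": 0.05,"wx": 0,"wy": 0,"wz": 0.08,"gripper": 1},{"x": 0,"y": 0,"z": 0.05,"wx": 0,"wy": 0,"wz": 0.08,"gripper": 1},{"x": 0,"y": 0,"z": 0.05,"wx": 0,"wy": 0,"wz": 0.08,"gripper": 1},{"x": 0.025,"y": 0.039,"z": 0,"wx": 0,"wy": 0,"wz": 0.08,"gripper": 1},{"x": 0.025,"y": 0.039,"z": 0,"wx": 0,"wy": 0,"wz": 0.08,"gripper": 1},{"x": 0.025,"y": 0.039,"z": 0,"wx": 0,"wy": 0,"wz": 0.08,"gripper": 1},{"x": 0.025,"y": 0.039,"z": 0,"wx": 0,"wy": 0,"wz": 0.08,"gripper": 1},{"x": 0.025,"y": 0.039,"z": 0,"wx": 0,"wy": 0,"wz": 0.08,"gripper": 1}]'

```text
t: 0.95
tcp_pos: [0.3462, -0.3071, 0.3951]
orientation: [-1.582, 2.714, 0.0]
contact_force: [1.4, 0.1, 0.2]
opening: 0.0854
finger_force: 0.0
```

Request:
step_arm --commands '[{"x": 0.025,"y": 0.039,"z": 0,"wx": 0,"wy": 0,"wz": 0.08,"gripper": 1},{"x": 0.025,"y": 0.039,"z": 0,"wx": 0,"wy": 0,"wz": 0.08,"gripper": 1},{"x": 0.025,"y": 0.039,"z": 0,"wx": 0,"wy": 0,"wz": 0.08,"gripper": 1},{"x": 0.025,"y": 0.039,"z": 0,"wx": 0,"wy": 0,"wz": 0.08,"gripper": 1},{"x": 0.025,"y": 0.039,"z": 0,"wx": 0,"wy": 0,"wz": 0.08,"gripper": 1},{"x": 0.025,"y": 0.039,"z": 0,"wx": 0,"wy": 0,"wz": 0.049,"gripper": 1},{"x": 0.025,"y": 0.039,"z": 0,"wx": 0,"wy": 0,"wz": 0,"gripper": 1},{"x": 0,"y": 0,"z": 0,"wx": 0,"wy": 0,"wz": 0,"gripper": 1}]'

```text
t: 1.75
tcp_pos: [0.5225, -0.0314, 0.3925]
orientation: [2.147, -2.29, -0.006]
contact_force: [-1.3, -1.1, -0.0]
opening: 0.0854
finger_force: 0.0
```

```bash
python3 - <<'E'
from h import *
im,d,W,T=cloud('wrist'); save('w2',im); np.savez('w2.npz',im=im,d=d,W=W,T=T)
s=get_state();print(s['t'],s['tcp_pos'],s['orientation'],s['qpos'],s['contact_force'])
E
```

```text
1.8 [ 0.52157397 -0.03347478  0.39348492] [ 2.14584482 -2.29099936 -0.00350037] [ 2.35343402e-01  2.10289493e-01  4.22087094e-01 -6.73142881e-04
 -1.78594759e+00 -3.00894116e-01] [-0.59475446 -0.40624738  0.00933139]
```

View pics/w2.png

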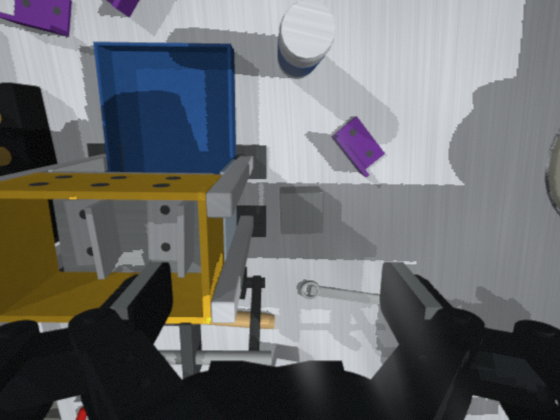

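The wrist view shows the hopper with both brackets inside at about (125,230), the lever arm at (258,290) and the bolt at (230,355). The knob is hidden behind the gripper body. I'll move over to see the knob.

Request:
step_arm --commands '[{"x": 0.027,"y": 0.027,"z": 0.01,"wx": 0,"wy": 0,"wz": 0,"gripper": 1},{"x": 0.027,"y": 0.027,"z": 0.01,"wx": 0,"wy": 0,"wz": 0,"gripper": 1},{"x": 0.027,"y": 0.027,"z": 0,"wx": 0,"wy": 0,"wz": 0,"gripper": 1},{"x": 0.029,"y": 0.027,"z": 0,"wx": 0,"wy": 0,"wz": 0,"gripper": 1},{"x": 0,"y": 0.01,"z": 0,"wx": 0,"wy": 0,"wz": 0,"gripper": 1},{"x": 0,"y": 0,"z": 0,"wx": 0,"wy": 0,"wz": 0,"gripper": 1},{"x": 0,"y": 0,"z": 0,"wx": 0,"wy": 0,"wz": 0,"gripper": 1},{"x": 0,"y": 0,"z": 0,"wx": 0,"wy": 0,"wz": 0,"gripper": 1}]'

```text
t: 2.6
tcp_pos: [0.6299, 0.0807, 0.417]
orientation: [-2.14, 2.297, -0.002]
contact_force: [0.5, 0.2, 0.8]
opening: 0.0854
finger_force: 0.0
```

```bash
python3 - <<'E'
from h import *
im,d,W,T=cloud('wrist'); save('w3',im); np.savez('w3.npz',im=im,d=d,W=W,T=T)
s=get_state();print(s['t'],s['tcp_pos'],s['orientation'])
hsv=cv2.cvtColor(im,cv2.COLOR_RGB2HSV)
m=(W[...,2]>.312)&(W[...,2]<.335)&(hsv[...,2]<110)
n,l,st,ce=cv2.connectedComponentsWithStats(m.astype(np.uint8))
for i in range(1,n):
    if st[i,4]>60: print(st[i],ce[i],np.nanmedian(W[l==i],0),np.nanmin(W[l==i],0),np.nanmax(W[l==i],0))
red=((hsv[...,0]<6)|(hsv[...,0]>174))&(hsv[...,1]>140)
p=W[red];print('red',len(p),np.nanmedian(p,0),np.nanmin(p,0),np.nanmax(p,0))
yl=(hsv[...,0]>15)&(hsv[...,0]<30)&(hsv[...,1]>120)&(abs(W[...,2]-.265)<.006)
p=W[yl];print(cv2.minAreaRect((p[:,:2]*1000).astype(np.float32)))
E
```

```text
2.65 [0.62993148 0.08081341 0.41701466] [-2.14048837e+00  2.29653665e+00 -1.95993525e-03]
[260 231  31  34 821] [275.16443362 247.71619976] [0.63147458 0.10022313 0.32360028] [0.62100138 0.09145474 0.3120181 ] [0.64192988 0.11274974 0.32613915]
red 1387 [0.50649946 0.14907701 0.28280252] [4.77587424e-01 7.59254016e-02 4.53559296e-04] [0.94617337 0.26841463 0.43005432]
((669.5289306640625, 2.7013473510742188), (113.3048324584961, 183.53579711914062), 85.30076599121094)
```

View pics/w3.png

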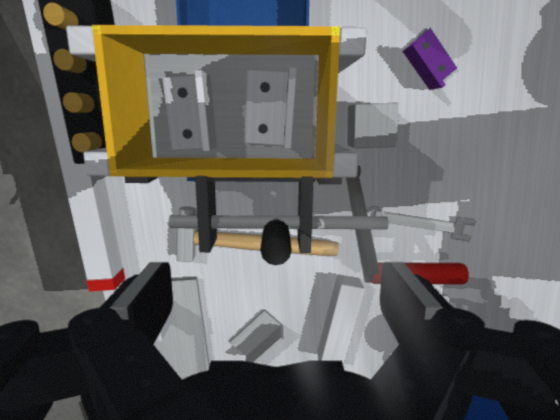

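The knob top is at (275,238) px, which gives (0.6315, 0.102) with its top at z 0.3236; 0.323 was expected. The bolt is home within a millimetre. The red bar is at (425,273). I'll grasp the knob.

Request:
step_arm --commands '[{"x": 0.002,"y": 0.0215,"z": 0,"wx": 0,"wy": 0,"wz": 0,"gripper": 1},{"x": 0,"y": 0,"z": -0.03,"wx": 0,"wy": 0,"wz": 0,"gripper": 1},{"x": 0,"y": 0,"z": -0.03,"wx": 0,"wy": 0,"wz": 0,"gripper": 1},{"x": 0,"y": 0,"z": -0.03,"wx": 0,"wy": 0,"wz": 0,"gripper": 1},{"x": 0,"y": 0,"z": -0.027,"wx": 0,"wy": 0,"wz": 0,"gripper": 1},{"x": 0,"y": 0,"z": 0,"wx": 0,"wy": 0,"wz": 0,"gripper": 0},{"x": 0,"y": 0,"z": 0,"wx": 0,"wy": 0,"wz": 0,"gripper": 0},{"x": 0,"y": 0,"z": 0,"wx": 0,"wy": 0,"wz": 0,"gripper": 0}]' --squeeze 40

```text
t: 3.45
tcp_pos: [0.6334, 0.1034, 0.3011]
orientation: [-2.141, 2.294, -0.004]
contact_force: [0.0, -0.4, 1.0]
opening: 0.0439
finger_force: 0.0
```

Request:
step_arm --commands '[{"x": 0,"y": 0,"z": 0,"wx": 0,"wy": 0,"wz": 0,"gripper": 0},{"x": 0,"y": 0,"z": 0,"wx": 0,"wy": 0,"wz": 0,"gripper": 0},{"x": 0,"y": 0,"z": 0,"wx": 0,"wy": 0,"wz": 0,"gripper": 0},{"x": 0,"y": 0,"z": 0,"wx": 0,"wy": 0,"wz": 0,"gripper": 0},{"x": 0,"y": 0,"z": 0,"wx": 0,"wy": 0,"wz": 0,"gripper": 0},{"x": 0,"y": 0,"z": 0,"wx": 0,"wy": 0,"wz": 0,"gripper": 0},{"x": 0,"y": 0,"z": 0,"wx": 0,"wy": 0,"wz": 0,"gripper": 0},{"x": 0,"y": 0,"z": 0,"wx": 0,"wy": 0,"wz": 0,"gripper": 0}]'

```text
t: 4.25
tcp_pos: [0.6331, 0.1037, 0.3001]
orientation: [-2.142, 2.295, -0.003]
contact_force: [-1.3, -0.2, 5.1]
opening: 0.021
finger_force: 39.2
```

Request:
step_arm --commands '[{"x": 0.006,"y": -0.00045,"z": 0,"wx": 0,"wy": 0,"wz": 0,"gripper": 0},{"x": 0.006,"y": -0.00045,"z": 0,"wx": 0,"wy": 0,"wz": 0,"gripper": 0},{"x": 0.006,"y": -0.00045,"z": 0,"wx": 0,"wy": 0,"wz": 0,"gripper": 0},{"x": 0.006,"y": -0.00045,"z": 0,"wx": 0,"wy": 0,"wz": 0,"gripper": 0},{"x": 0.006,"y": -0.00045,"z": 0,"wx": 0,"wy": 0,"wz": 0,"gripper": 0},{"x": 0.006,"y": -0.0004,"z": 0,"wx": 0,"wy": 0,"wz": 0,"gripper": 0},{"x": 0.002,"y": -0.0001,"z": 0,"wx": 0,"wy": 0,"wz": 0,"gripper": 0},{"x": 0,"y": 0,"z": 0,"wx": 0,"wy": 0,"wz": 0,"gripper": 0}]'

```text
t: 5.05
tcp_pos: [0.6716, 0.1008, 0.3001]
orientation: [-2.142, 2.295, -0.003]
contact_force: [-0.3, 0.0, 6.7]
opening: 0.0211
finger_force: 40.3
```

Request:
step_arm --commands '[{"x": 0.001,"y": 0,"z": 0,"wx": 0,"wy": 0,"wz": 0,"gripper": 0},{"x": 0.001,"y": 0,"z": 0,"wx": 0,"wy": 0,"wz": 0,"gripper": 0},{"x": 0,"y": 0,"z": 0,"wx": 0,"wy": 0,"wz": 0,"gripper": 0},{"x": 0,"y": 0,"z": 0,"wx": 0,"wy": 0,"wz": 0,"gripper": 0.6},{"x": 0,"y": 0,"z": 0,"wx": 0,"wy": 0,"wz": 0,"gripper": 0.6},{"x": 0,"y": 0,"z": 0,"wx": 0,"wy": 0,"wz": 0,"gripper": 0.6},{"x": 0,"y": 0,"z": 0.02,"wx": 0,"wy": 0,"wz": 0,"gripper": 0.6},{"x": 0,"y": 0,"z": 0.03,"wx": 0,"wy": 0,"wz": 0,"gripper": 0.6}]'

```text
t: 5.85
tcp_pos: [0.6721, 0.1009, 0.3464]
orientation: [2.141, -2.293, -0.004]
contact_force: [0.5, -0.4, 0.8]
opening: 0.0511
finger_force: 0.0
```

Request:
step_arm --commands '[{"x": 0,"y": 0,"z": 0.015,"wx": 0,"wy": 0,"wz": 0,"gripper": 0.6},{"x": -0.016,"y": 0.005,"z": 0,"wx": 0,"wy": 0,"wz": 0.143,"gripper": 0.6},{"x": -0.016,"y": 0.005,"z": 0,"wx": 0,"wy": 0,"wz": 0.143,"gripper": 0.6},{"x": -0.016,"y": 0.005,"z": 0,"wx": 0,"wy": 0,"wz": 0.143,"gripper": 0.6},{"x": -0.016,"y": 0.005,"z": 0,"wx": 0,"wy": 0,"wz": 0.143,"gripper": 0.6},{"x": -0.016,"y": 0.005,"z": 0,"wx": 0,"wy": 0,"wz": 0.143,"gripper": 0.6},{"x": -0.016,"y": 0.005,"z": 0,"wx": 0,"wy": 0,"wz": 0.143,"gripper": 0.6},{"x": -0.016,"y": 0.005,"z": 0,"wx": 0,"wy": 0,"wz": 0.143,"gripper": 0.6}]'

```text
t: 6.65
tcp_pos: [0.5601, 0.1361, 0.3629]
orientation: [2.985, -0.978, -0.0]
contact_force: [-0.4, 0.2, -0.2]
opening: 0.0512
finger_force: 0.0
```

Request:
step_arm --commands '[{"x": -0.016,"y": 0.005,"z": 0,"wx": 0,"wy": 0,"wz": 0.143,"gripper": 0.6},{"x": -0.016,"y": 0.005,"z": 0,"wx": 0,"wy": 0,"wz": 0.143,"gripper": 0.6},{"x": -0.015,"y": 0.004,"z": 0,"wx": 0,"wy": 0,"wz": 0.143,"gripper": 0.6},{"x": 0,"y": 0,"z": 0,"wx": 0,"wy": 0,"wz": 0.14,"gripper": 0.6},{"x": 0,"y": 0,"z": 0,"wx": 0,"wy": 0,"wz": 0,"gripper": 0.6},{"x": 0,"y": 0,"z": 0,"wx": 0,"wy": 0,"wz": 0,"gripper": 0.6},{"x": 0,"y": 0,"z": 0,"wx": 0,"wy": 0,"wz": 0,"gripper": 0.6},{"x": 0,"y": 0,"z": 0,"wx": 0,"wy": 0,"wz": 0,"gripper": 0.6}]'

```text
t: 7.45
tcp_pos: [0.5139, 0.1499, 0.363]
orientation: [3.139, -0.113, -0.001]
contact_force: [0.2, -0.2, 0.1]
opening: 0.0511
finger_force: 0.0
```

```bash
cat > chk.py <<'E'
from h import *
s=get_state();print(s['t'],s['tcp_pos'],s['orientation'],s['qpos'].round(2))
im,d,W,T=cloud('wrist'); import sys; save(sys.argv[1],im); np.savez('last.npz',im=im,W=W)
hsv=cv2.cvtColor(im,cv2.COLOR_RGB2HSV)
red=((hsv[...,0]<6)|(hsv[...,0]>174))&(hsv[...,1]>140)&(W[...,2]>.22)&(W[...,2]<.33)
p=W[red]
if len(p):
    print('red',len(p),np.nanmedian(p,0),np.nanmin(p,0),np.nanmax(p,0),cv2.fitLine(p[:,:2].astype(np.float32),cv2.DIST_L2,0,.01,.01).ravel())
E
python3 chk.py w4
```

```text
7.45 [0.51390513 0.14989715 0.36296625] [ 3.13927182e+00 -1.12674505e-01 -7.37691766e-04] [ 0.58  0.22  0.36 -0.   -1.71  0.92]
red 3063 [0.51810625 0.14899185 0.28480036] [0.47711495 0.13850803 0.27626743] [0.5548905  0.15947733 0.28798934] [ 0.9978279  -0.0658745   0.51734716  0.14896476]
```

View pics/w4.png

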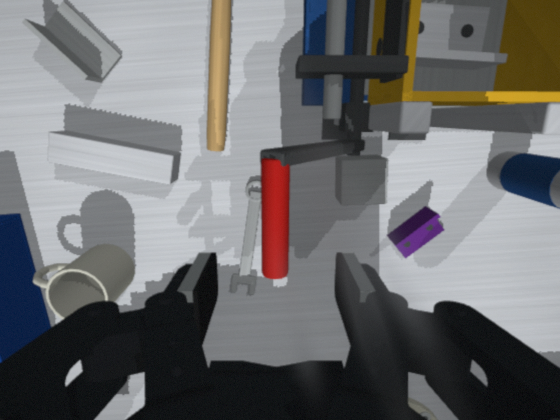

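The red bar, at (275,215) px, lies on the line at y 0.149 with its top at 0.287. That agrees with the expected axis height of 0.277. I'll descend and cage it loosely.

Request:
step_arm --commands '[{"x": 0,"y": -0.0005,"z": -0.031,"wx": 0,"wy": 0,"wz": 0,"gripper": 0.6},{"x": 0,"y": 0,"z": -0.03,"wx": 0,"wy": 0,"wz": 0,"gripper": 0.6},{"x": 0,"y": 0,"z": -0.03,"wx": 0,"wy": 0,"wz": 0,"gripper": 0.6},{"x": 0,"y": 0,"z": 0,"wx": 0,"wy": 0,"wz": 0,"gripper": 0.6},{"x": 0,"y": 0,"z": 0,"wx": 0,"wy": 0,"wz": 0,"gripper": 0.27},{"x": 0,"y": 0,"z": 0,"wx": 0,"wy": 0,"wz": 0,"gripper": 0.27},{"x": 0,"y": 0,"z": 0,"wx": 0,"wy": 0,"wz": 0,"gripper": 0.27},{"x": 0,"y": 0,"z": 0,"wx": 0,"wy": 0,"wz": 0,"gripper": 0.27}]' --squeeze 20

```text
t: 8.3
tcp_pos: [0.5141, 0.1497, 0.2735]
orientation: [-3.139, 0.11, -0.003]
contact_force: [-0.9, 0.6, 0.0]
opening: 0.0229
finger_force: 0.0
```

Request:
step_arm --commands '[{"x": -0.0006,"y": -0.0079,"z": 0.0049,"wx": 0,"wy": 0,"wz": 0,"gripper": 0.27},{"x": -0.0006,"y": -0.0083,"z": 0.0045,"wx": 0,"wy": 0,"wz": 0,"gripper": 0.27},{"x": -0.0006,"y": -0.0086,"z": 0.0037,"wx": 0,"wy": 0,"wz": 0,"gripper": 0.27},{"x": -0.0006,"y": -0.0089,"z": 0.0031,"wx": 0,"wy": 0,"wz": 0,"gripper": 0.27},{"x": -0.0006,"y": -0.009,"z": 0.0025,"wx": 0,"wy": 0,"wz": 0,"gripper": 0.27},{"x": -0.0006,"y": -0.0092,"z": 0.0017,"wx": 0,"wy": 0,"wz": 0,"gripper": 0.27},{"x": -0.0006,"y": -0.0093,"z": 0.001,"wx": 0,"wy": 0,"wz": 0,"gripper": 0.27},{"x": -0.0006,"y": -0.0094,"z": 0.0004,"wx": 0,"wy": 0,"wz": 0,"gripper": 0.27}]'

```text
t: 9.1
tcp_pos: [0.5087, 0.078, 0.2941]
orientation: [3.14, -0.11, -0.0]
contact_force: [-0.1, 3.0, 1.8]
opening: 0.0231
finger_force: 1.6
```

Request:
step_arm --commands '[{"x": -0.0006,"y": -0.0094,"z": -0.0004,"wx": 0,"wy": 0,"wz": 0,"gripper": 0.27},{"x": -0.0006,"y": -0.0093,"z": -0.001,"wx": 0,"wy": 0,"wz": 0,"gripper": 0.27},{"x": -0.0006,"y": -0.0092,"z": -0.0017,"wx": 0,"wy": 0,"wz": 0,"gripper": 0.27},{"x": -0.0006,"y": -0.009,"z": -0.0025,"wx": 0,"wy": 0,"wz": 0,"gripper": 0.27},{"x": -0.0006,"y": -0.0089,"z": -0.0031,"wx": 0,"wy": 0,"wz": 0,"gripper": 0.27},{"x": -0.0006,"y": -0.0086,"z": -0.0037,"wx": 0,"wy": 0,"wz": 0,"gripper": 0.27},{"x": -0.0006,"y": -0.0083,"z": -0.0045,"wx": 0,"wy": 0,"wz": 0,"gripper": 0.27},{"x": -0.0006,"y": -0.0079,"z": -0.0049,"wx": 0,"wy": 0,"wz": 0,"gripper": 0.27}]'

```text
t: 9.9
tcp_pos: [0.504, 0.0076, 0.2719]
orientation: [-3.14, 0.11, 0.0]
contact_force: [1.3, 3.7, 1.7]
opening: 0.0227
finger_force: 1.9
```

Request:
step_arm --commands '[{"x": 0,"y": -0.001,"z": 0,"wx": 0,"wy": 0,"wz": 0,"gripper": 0.27},{"x": 0,"y": -0.001,"z": 0,"wx": 0,"wy": 0,"wz": 0,"gripper": 0.27},{"x": 0,"y": -0.001,"z": 0,"wx": 0,"wy": 0,"wz": 0,"gripper": 0.27},{"x": 0,"y": -0.001,"z": 0,"wx": 0,"wy": 0,"wz": 0,"gripper": 0.27},{"x": 0,"y": 0,"z": 0,"wx": 0,"wy": 0,"wz": 0,"gripper": 0.27},{"x": 0,"y": 0,"z": 0,"wx": 0,"wy": 0,"wz": 0,"gripper": 0.27},{"x": 0,"y": 0,"z": 0,"wx": 0,"wy": 0,"wz": 0,"gripper": 0.27},{"x": 0,"y": 0,"z": 0,"wx": 0,"wy": 0,"wz": 0,"gripper": 0.27}]'

```text
t: 10.7
tcp_pos: [0.5039, 0.0068, 0.2713]
orientation: [-3.135, 0.107, 0.001]
contact_force: [-1.0, 12.8, 0.4]
opening: 0.0231
finger_force: 6.1
```

```bash
python3 chk.py w5; python3 - <<'E'
from h import *
im,*_=cloud('scene'); w=cv2.imread('pics/w5.png')
a=cv2.resize(im[130:330,160:350,::-1],(500,526)); cv2.imwrite('pics/m5.png',np.hstack([cv2.copyMakeBorder(a,0,0,0,0,0),cv2.copyMakeBorder(cv2.resize(w,(300,225)),0,301,0,0,0)]))
E
```

```text
10.7 [0.50391636 0.00678167 0.27125472] [-3.13481870e+00  1.07470071e-01  1.46722408e-03] [ 0.32  0.16  0.05 -0.   -1.46  1.18]
red 7466 [0.51288234 0.00745476 0.28483935] [ 0.47172897 -0.00305435  0.27597548] [0.54358015 0.01873106 0.32995639] [ 0.99609566 -0.08828047  0.5116513   0.00763058]
```

View pics/m5.png

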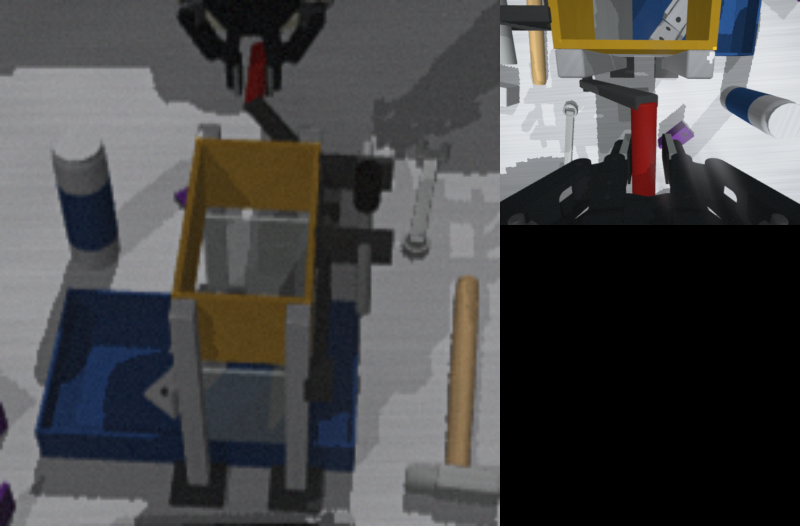

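The lever is at its open stop: the bar has travelled 141.5 mm and the push is 12.8 N, above the 8 N that moves the hinge. One bracket shows in the tray at (160,390). Something pale stands at about (237,250), so I'll check where the second bracket is from the depth data.

```bash
python3 - <<'E'
from h import *
yaw=-.072;R=np.array([[np.cos(yaw),np.sin(yaw)],[-np.sin(yaw),np.cos(yaw)]])
for n in ('wrist','scene'):
    im,d,W,T=cloud(n)
    L=W.copy(); L[...,:2]=(W[...,:2]-[.6695,.0027])@R.T
    hsv=cv2.cvtColor(im,cv2.COLOR_RGB2HSV)
    x,y,z=L[...,0],L[...,1],L[...,2]
    # signed distance above door's plane (normal toward -y/up side)
    a=1.2; s=-( (y-.064)*np.sin(a) - (z-.174)*np.cos(a)*1 ) 
    dist=-(y-.064)*np.sin(a)+(z-.174)*np.cos(a)
    m=(abs(x)<.08)&(y>-.19)&(y<.06)&(z>.012)&(z<.24)&(hsv[...,1]<90)&(dist>.012)
    k,l,st,ce=cv2.connectedComponentsWithStats(m.astype(np.uint8))
    for i in range(1,k):
        if st[i,4]>25: q=L[l==i]; print(n,st[i],np.percentile(q,3,0).round(3),np.percentile(q,97,0).round(3),im[l==i].mean(0).round())
    print(n,'door dist',np.nanpercentile(dist[(abs(x)<.06)&(z>.07)&(z<.16)&(y<.06)&(y>0)],[5,50,95]).round(3))
E
```

```text
wrist [304   0  29  36 354] [-0.02  -0.058  0.015] [ 0.003 -0.036  0.051] [126. 129. 134.]
wrist [ 277   15   73   60 1543] [-0.063 -0.069  0.014] [-0.031 -0.015  0.085] [133. 135. 137.]
wrist door dist [0.002 0.002 0.003]
scene [223 275   5  12  39] [ 0.019 -0.085  0.013] [ 0.039 -0.073  0.05 ] [69. 69. 71.]
scene door dist [0.    0.002 0.003]
```

Both brackets are off the door and in the tray, and one stands tilted. Before closing I'll check that it lies outside the door's sweep.

```bash
python3 - <<'E'
from h import *
yaw=-.072;R=np.array([[np.cos(yaw),np.sin(yaw)],[-np.sin(yaw),np.cos(yaw)]])
im,d,W,T=cloud('wrist');save('w6',im)
L=W.copy(); L[...,:2]=(W[...,:2]-[.6695,.0027])@R.T
hsv=cv2.cvtColor(im,cv2.COLOR_RGB2HSV);x,y,z=np.moveaxis(L,-1,0)
dist=-(y-.064)*np.sin(1.2)+(z-.174)*np.cos(1.2)
m=(abs(x)<.08)&(y>-.19)&(y<.06)&(z>.012)&(z<.24)&(hsv[...,1]<90)&(dist>.012)
r=np.hypot(y-.064,z-.174)[m];p=L[m];print(np.percentile(r,[0,1,5,20]).round(3));print(p[np.argsort(r)[:200:40]].round(3));print(p[np.argsort(-p[:,2])[:200:40]].round(3))
cv2.imwrite('pics/c6.png',cv2.resize(im[0:160,200:460,::-1],None,fx=3,fy=3,interpolation=cv2.INTER_CUBIC))
E
```

```text
[0.114 0.114 0.138 0.156]
[[-0.067 -0.05   0.183]
 [-0.046 -0.05   0.18 ]
 [-0.061 -0.013  0.061]
 [-0.056 -0.014  0.056]
 [-0.052 -0.015  0.052]]
[[-0.072 -0.05   0.184]
 [-0.059 -0.05   0.181]
 [-0.061 -0.062  0.084]
 [-0.064 -0.062  0.082]
 [-0.063 -0.061  0.079]]
```

View pics/c6.png

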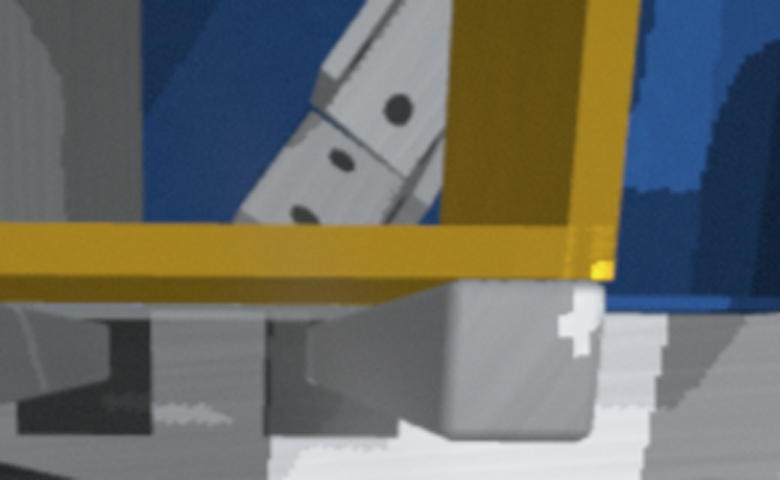

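Both brackets lie in the tray, at (400,90) and (330,170) in the crop. They are more than 136 mm from the hinge and the door sweeps 120 mm, so closing is clear.

Request:
step_arm --commands '[{"x": 0.0008,"y": 0.0129,"z": 0.0049,"wx": 0,"wy": 0,"wz": 0,"gripper": 0.27},{"x": 0.0006,"y": 0.0083,"z": 0.0045,"wx": 0,"wy": 0,"wz": 0,"gripper": 0.27},{"x": 0.0006,"y": 0.0086,"z": 0.0037,"wx": 0,"wy": 0,"wz": 0,"gripper": 0.27},{"x": 0.0006,"y": 0.0089,"z": 0.0031,"wx": 0,"wy": 0,"wz": 0,"gripper": 0.27},{"x": 0.0006,"y": 0.009,"z": 0.0025,"wx": 0,"wy": 0,"wz": 0,"gripper": 0.27},{"x": 0.0006,"y": 0.0092,"z": 0.0017,"wx": 0,"wy": 0,"wz": 0,"gripper": 0.27},{"x": 0.0006,"y": 0.0093,"z": 0.001,"wx": 0,"wy": 0,"wz": 0,"gripper": 0.27},{"x": 0.0006,"y": 0.0094,"z": 0.0004,"wx": 0,"wy": 0,"wz": 0,"gripper": 0.27}]'

```text
t: 11.75
tcp_pos: [0.5093, 0.0774, 0.2959]
orientation: [3.134, -0.112, 0.003]
contact_force: [0.2, -7.3, 5.5]
opening: 0.0228
finger_force: 3.3
```

Request:
step_arm --commands '[{"x": 0.0006,"y": 0.0094,"z": -0.0004,"wx": 0,"wy": 0,"wz": 0,"gripper": 0.27},{"x": 0.0006,"y": 0.0093,"z": -0.001,"wx": 0,"wy": 0,"wz": 0,"gripper": 0.27},{"x": 0.0006,"y": 0.0092,"z": -0.0017,"wx": 0,"wy": 0,"wz": 0,"gripper": 0.27},{"x": 0.0006,"y": 0.009,"z": -0.0025,"wx": 0,"wy": 0,"wz": 0,"gripper": 0.27},{"x": 0.0006,"y": 0.0089,"z": -0.0031,"wx": 0,"wy": 0,"wz": 0,"gripper": 0.27},{"x": 0.0006,"y": 0.0086,"z": -0.0037,"wx": 0,"wy": 0,"wz": 0,"gripper": 0.27},{"x": 0.0006,"y": 0.0083,"z": -0.0045,"wx": 0,"wy": 0,"wz": 0,"gripper": 0.27},{"x": 0,"y": 0,"z": 0,"wx": 0,"wy": 0,"wz": 0,"gripper": 0.27}]'

```text
t: 12.55
tcp_pos: [0.5132, 0.1419, 0.277]
orientation: [3.136, -0.109, -0.001]
contact_force: [1.2, -2.9, -0.5]
opening: 0.0233
finger_force: 1.3
```

Request:
step_arm --commands '[{"x": 0.0005,"y": 0.004,"z": -0.0025,"wx": 0,"wy": 0,"wz": 0,"gripper": 0.27},{"x": 0,"y": 0.003,"z": -0.002,"wx": 0,"wy": 0,"wz": 0,"gripper": 0.27},{"x": 0,"y": 0.002,"z": -0.001,"wx": 0,"wy": 0,"wz": 0,"gripper": 0.27},{"x": 0,"y": 0.001,"z": 0,"wx": 0,"wy": 0,"wz": 0,"gripper": 0.27},{"x": 0,"y": 0.001,"z": 0,"wx": 0,"wy": 0,"wz": 0,"gripper": 0.27},{"x": 0,"y": 0.001,"z": 0,"wx": 0,"wy": 0,"wz": 0,"gripper": 0.27},{"x": 0,"y": 0,"z": 0,"wx": 0,"wy": 0,"wz": 0,"gripper": 0.27},{"x": 0,"y": 0,"z": 0,"wx": 0,"wy": 0,"wz": 0,"gripper": 0.27}]'

```text
t: 13.35
tcp_pos: [0.5141, 0.1528, 0.2709]
orientation: [3.136, -0.111, -0.001]
contact_force: [4.6, -8.5, -3.5]
opening: 0.0231
finger_force: 4.0
```

```bash
python3 chk.py w7
```

```text
13.35 [0.5141066  0.15277849 0.27094817] [ 3.13595757e+00 -1.11303848e-01 -7.66734825e-04] [ 0.58  0.22  0.13  0.   -1.48  0.92]
red 7730 [0.52320844 0.1481878  0.28524916] [0.48314549 0.13746699 0.27296371] [0.5548185  0.15918645 0.32992991] [ 0.99787736 -0.06512162  0.5220782   0.14815734]
```

Request:
step_arm --commands '[{"x": 0,"y": 0.0015,"z": 0,"wx": 0,"wy": 0,"wz": 0,"gripper": 0.27},{"x": 0,"y": 0.0015,"z": 0,"wx": 0,"wy": 0,"wz": 0,"gripper": 0.27},{"x": 0,"y": 0.001,"z": 0,"wx": 0,"wy": 0,"wz": 0,"gripper": 0.27},{"x": 0,"y": 0,"z": 0,"wx": 0,"wy": 0,"wz": 0,"gripper": 0.27},{"x": 0,"y": 0,"z": 0,"wx": 0,"wy": 0,"wz": 0,"gripper": 0.27},{"x": 0,"y": 0,"z": 0,"wx": 0,"wy": 0,"wz": 0,"gripper": 0.27},{"x": 0,"y": 0,"z": 0,"wx": 0,"wy": 0,"wz": 0,"gripper": 0.27},{"x": 0,"y": 0,"z": 0,"wx": 0,"wy": 0,"wz": 0,"gripper": 0.27}]'

```text
t: 14.2
tcp_pos: [0.5139, 0.1537, 0.2707]
orientation: [3.13, -0.114, -0.003]
contact_force: [4.6, -17.0, -4.1]
opening: 0.0229
finger_force: 8.5
```

At the shut stop (17 N). I'll release the bar and go back to the knob.

Request:
step_arm --commands '[{"x": 0,"y": -0.004,"z": 0,"wx": 0,"wy": 0,"wz": 0,"gripper": 0.27},{"x": 0,"y": -0.001,"z": 0,"wx": 0,"wy": 0,"wz": 0,"gripper": 0.6},{"x": 0,"y": 0,"z": 0,"wx": 0,"wy": 0,"wz": 0,"gripper": 0.6},{"x": 0,"y": 0,"z": 0,"wx": 0,"wy": 0,"wz": 0,"gripper": 0.6},{"x": 0,"y": 0,"z": 0.02,"wx": 0,"wy": 0,"wz": 0,"gripper": 0.6},{"x": 0,"y": 0,"z": 0.03,"wx": 0,"wy": 0,"wz": 0,"gripper": 0.6},{"x": 0,"y": 0,"z": 0.04,"wx": 0,"wy": 0,"wz": 0,"gripper": 0.6},{"x": 0,"y": 0,"z": 0.025,"wx": 0,"wy": 0,"wz": 0,"gripper": 0.6}]'

```text
t: 15.0
tcp_pos: [0.514, 0.154, 0.3898]
orientation: [-3.138, 0.109, -0.005]
contact_force: [0.1, -0.6, 0.8]
opening: 0.0513
finger_force: 0.0
```

Request:
step_arm --commands '[{"x": 0,"y": 0,"z": 0,"wx": 0,"wy": 0,"wz": -0.143,"gripper": 0.6},{"x": 0.016,"y": -0.005,"z": 0,"wx": 0,"wy": 0,"wz": -0.143,"gripper": 0.6},{"x": 0.016,"y": -0.005,"z": 0,"wx": 0,"wy": 0,"wz": -0.143,"gripper": 0.6},{"x": 0.016,"y": -0.005,"z": 0,"wx": 0,"wy": 0,"wz": -0.143,"gripper": 0.6},{"x": 0.016,"y": -0.005,"z": 0,"wx": 0,"wy": 0,"wz": -0.143,"gripper": 0.6},{"x": 0.016,"y": -0.005,"z": 0,"wx": 0,"wy": 0,"wz": -0.143,"gripper": 0.6},{"x": 0.016,"y": -0.005,"z": 0,"wx": 0,"wy": 0,"wz": -0.143,"gripper": 0.6},{"x": 0.016,"y": -0.005,"z": 0,"wx": 0,"wy": 0,"wz": -0.143,"gripper": 0.6}]'

```text
t: 15.8
tcp_pos: [0.6264, 0.1191, 0.3866]
orientation: [-2.576, 1.798, 0.0]
contact_force: [0.2, 0.0, 0.2]
opening: 0.0509
finger_force: 0.0
```

Request:
step_arm --commands '[{"x": 0.016,"y": -0.005,"z": 0,"wx": 0,"wy": 0,"wz": -0.143,"gripper": 0.6},{"x": 0.016,"y": -0.005,"z": 0,"wx": 0,"wy": 0,"wz": -0.143,"gripper": 0.6},{"x": 0.014,"y": -0.005,"z": 0,"wx": 0,"wy": 0,"wz": -0.14,"gripper": 0.6},{"x": 0,"y": 0,"z": 0,"wx": 0,"wy": 0,"wz": 0,"gripper": 0.6},{"x": 0,"y": 0,"z": 0,"wx": 0,"wy": 0,"wz": 0,"gripper": 0.6},{"x": 0,"y": 0,"z": 0,"wx": 0,"wy": 0,"wz": 0,"gripper": 0.6},{"x": 0,"y": 0,"z": 0,"wx": 0,"wy": 0,"wz": 0,"gripper": 0.6},{"x": 0,"y": 0,"z": 0,"wx": 0,"wy": 0,"wz": 0,"gripper": 0.6}]'

```text
t: 16.6
tcp_pos: [0.6713, 0.1038, 0.3875]
orientation: [-2.144, 2.295, -0.001]
contact_force: [-0.8, 0.1, -0.0]
opening: 0.0511
finger_force: 0.0
```

```bash
cat > k.py <<'E'
from h import *
s=get_state();print(s['t'],s['tcp_pos'],s['orientation'])
im,d,W,T=cloud('wrist'); save('wk',im)
hsv=cv2.cvtColor(im,cv2.COLOR_RGB2HSV)
m=(W[...,2]>.312)&(W[...,2]<.335)&(hsv[...,2]<110)&(abs(W[...,0]-s['tcp_pos'][0])<.022)
p=W[m];print('knob',len(p),np.nanmin(p,0),np.nanmax(p,0))
red=((hsv[...,0]<6)|(hsv[...,0]>174))&(hsv[...,1]>140)&(W[...,2]>.26)&(W[...,2]<.3)&(W[...,0]<.57)
p=W[red]
if len(p)>20: print('red',len(p),np.nanmin(p,0),np.nanmax(p,0),cv2.fitLine(p[:,:2].astype(np.float32),cv2.DIST_L2,0,.01,.01).ravel())
E
python3 k.py
```

```text
16.6 [0.67128486 0.1038162  0.38745889] [-2.14428841e+00  2.29463422e+00 -5.26967845e-04]
knob 1111 [0.6606795  0.08889372 0.3121775 ] [0.68217967 0.10975624 0.32564355]
red 2364 [0.47703915 0.13780659 0.27654009] [0.55571391 0.15827732 0.28780425] [ 0.99796754 -0.06372424  0.5153573   0.1466361 ]
```

Request:
step_arm --commands '[{"x": 0,"y": -0.003,"z": -0.03,"wx": 0,"wy": 0,"wz": 0,"gripper": 0.6},{"x": 0,"y": 0,"z": -0.03,"wx": 0,"wy": 0,"wz": 0,"gripper": 0.6},{"x": 0,"y": 0,"z": -0.027,"wx": 0,"wy": 0,"wz": 0,"gripper": 0.6},{"x": 0,"y": 0,"z": 0,"wx": 0,"wy": 0,"wz": 0,"gripper": 0.6},{"x": 0,"y": 0,"z": 0,"wx": 0,"wy": 0,"wz": 0,"gripper": 0},{"x": 0,"y": 0,"z": 0,"wx": 0,"wy": 0,"wz": 0,"gripper": 0},{"x": 0,"y": 0,"z": 0,"wx": 0,"wy": 0,"wz": 0,"gripper": 0},{"x": 0,"y": 0,"z": 0,"wx": 0,"wy": 0,"wz": 0,"gripper": 0}]' --squeeze 40

```text
t: 17.45
tcp_pos: [0.6719, 0.1006, 0.3024]
orientation: [-2.142, 2.294, -0.003]
contact_force: [-3.3, 0.5, 6.3]
opening: 0.0209
finger_force: 39.6
```

Request:
step_arm --commands '[{"x": 0,"y": 0,"z": 0,"wx": 0,"wy": 0,"wz": 0,"gripper": 0},{"x": 0,"y": 0,"z": 0,"wx": 0,"wy": 0,"wz": 0,"gripper": 0},{"x": -0.006,"y": 0.00045,"z": 0,"wx": 0,"wy": 0,"wz": 0,"gripper": 0},{"x": -0.006,"y": 0.00045,"z": 0,"wx": 0,"wy": 0,"wz": 0,"gripper": 0},{"x": -0.006,"y": 0.00045,"z": 0,"wx": 0,"wy": 0,"wz": 0,"gripper": 0},{"x": -0.006,"y": 0.00045,"z": 0,"wx": 0,"wy": 0,"wz": 0,"gripper": 0},{"x": 0,"y": 0,"z": 0,"wx": 0,"wy": 0,"wz": 0,"gripper": 0},{"x": 0,"y": 0,"z": 0,"wx": 0,"wy": 0,"wz": 0,"gripper": 0}]'

```text
t: 18.25
tcp_pos: [0.6483, 0.1024, 0.3023]
orientation: [-2.141, 2.294, -0.004]
contact_force: [-2.1, 1.8, 8.1]
opening: 0.0205
finger_force: 40.7
```

Request:
step_arm --commands '[{"x": -0.005,"y": 0.0004,"z": 0,"wx": 0,"wy": 0,"wz": 0,"gripper": 0},{"x": -0.005,"y": 0.0004,"z": 0,"wx": 0,"wy": 0,"wz": 0,"gripper": 0},{"x": -0.004,"y": 0.0003,"z": 0,"wx": 0,"wy": 0,"wz": 0,"gripper": 0},{"x": -0.001,"y": 0,"z": 0,"wx": 0,"wy": 0,"wz": 0,"gripper": 0},{"x": -0.001,"y": 0,"z": 0,"wx": 0,"wy": 0,"wz": 0,"gripper": 0},{"x": -0.001,"y": 0,"z": 0,"wx": 0,"wy": 0,"wz": 0,"gripper": 0},{"x": 0,"y": 0,"z": 0,"wx": 0,"wy": 0,"wz": 0,"gripper": 0},{"x": 0,"y": 0,"z": 0,"wx": 0,"wy": 0,"wz": 0,"gripper": 0}]'

```text
t: 19.05
tcp_pos: [0.6323, 0.1036, 0.3023]
orientation: [-2.14, 2.293, -0.005]
contact_force: [2.3, -0.3, 7.5]
opening: 0.0214
finger_force: 40.6
```

Request:
step_arm --commands '[{"x": -0.0015,"y": 0,"z": 0,"wx": 0,"wy": 0,"wz": 0,"gripper": 0},{"x": -0.0015,"y": 0,"z": 0,"wx": 0,"wy": 0,"wz": 0,"gripper": 0},{"x": -0.001,"y": 0,"z": 0,"wx": 0,"wy": 0,"wz": 0,"gripper": 0},{"x": 0,"y": 0,"z": 0,"wx": 0,"wy": 0,"wz": 0,"gripper": 0},{"x": 0,"y": 0,"z": 0,"wx": 0,"wy": 0,"wz": 0,"gripper": 0},{"x": 0,"y": 0,"z": 0,"wx": 0,"wy": 0,"wz": 0,"gripper": 0},{"x": 0,"y": 0,"z": 0,"wx": 0,"wy": 0,"wz": 0,"gripper": 0},{"x": 0,"y": 0,"z": 0,"wx": 0,"wy": 0,"wz": 0,"gripper": 0}]'

```text
t: 19.85
tcp_pos: [0.6317, 0.1037, 0.3023]
orientation: [-2.135, 2.29, -0.012]
contact_force: [16.4, 0.5, 2.9]
opening: 0.0207
finger_force: 41.1
```

The bolt is at its home stop with 16 N. I'll release and retreat.

Request:
step_arm --commands '[{"x": 0,"y": 0,"z": 0,"wx": 0,"wy": 0,"wz": 0,"gripper": 0.7},{"x": 0,"y": 0,"z": 0,"wx": 0,"wy": 0,"wz": 0,"gripper": 0.7},{"x": 0,"y": 0,"z": 0,"wx": 0,"wy": 0,"wz": 0,"gripper": 0.7},{"x": 0,"y": 0,"z": 0.02,"wx": 0,"wy": 0,"wz": 0,"gripper": 0.7},{"x": 0,"y": 0,"z": 0.03,"wx": 0,"wy": 0,"wz": 0,"gripper": 0.7},{"x": 0,"y": -0.01,"z": 0.04,"wx": 0,"wy": 0,"wz": 0,"gripper": 0.7},{"x": 0,"y": -0.01,"z": 0.03,"wx": 0,"wy": 0,"wz": 0,"gripper": 0.7},{"x": 0,"y": 0,"z": 0,"wx": 0,"wy": 0,"wz": 0,"gripper": 0.7}]'

```text
t: 20.65
tcp_pos: [0.6273, 0.082, 0.4247]
orientation: [-2.137, 2.294, -0.007]
contact_force: [0.2, 0.4, -0.0]
opening: 0.0595
finger_force: 0.0
```

```bash
python3 k.py
```

```text
20.65 [0.6272743  0.08204536 0.4246629 ] [-2.13667821  2.29353322 -0.00749589]
knob 772 [0.62085699 0.09168835 0.31201963] [0.64168882 0.11273575 0.32592527]
red 1037 [0.47750576 0.13901381 0.27701644] [0.52536745 0.15861863 0.28750192] [ 0.9937112  -0.11197361  0.50026643  0.14716773]
```

View pics/wk.png

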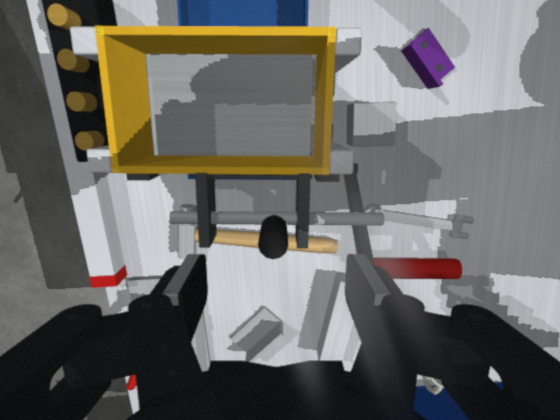

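The hopper is empty with its door shut, around (240,110). The bolt tip crosses the lever arm at (380,218), and the knob is back at x 0.631, as at the start. The robot touches nothing.

```bash
python3 -c "from rig import *; print(close_job())"
```

```text
the job is handed in; nothing more can be done
None
```

The job is done and handed in: both brackets are in the tray, the trap door is shut against its stop and the bolt is fully home, at about 21 s of the 54 s allowed.

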